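# Draw the tall panel from the leaning stack

### The job

Three wooden panels lean one behind another in one of the two grey stands. Draw out the tall one without toppling the two short ones, which stay leaning where they are, and set it in the empty drying stand, its lower edge down in the trough, leaning back against the rest and not overhanging the stand's sides.

Things in the scene. Friction and masses are not known exactly. Their poses are not given: they have to be found in the camera images.
- tall_panel_center (a point): Centre of the tall panel to be moved: dark wood, 110 wide, 150 high, 10 mm thick, 0.08 to 0.17 kg, standing at the front, middle or back of the stack and leaning back 0.26 rad in a stand like the drying stand but with a 36 mm trough. Its top 55 mm rise clear of the short panels, 60 mm of the rest. Own z: up along the panel; y: along its width; x: face normal, towards the rest behind.
- short_panel_a: One of two equal short panels, to be left leaning in the stack: dark wood, 110 mm wide, 95 mm high, 10 mm thick, loose, 0.08 kg. Origin: centre of its lower edge; axes as the tall panel. It may settle back by a panel's thickness when the tall one is drawn.
- short_panel_b: The other short panel, the same in size, origin and axes as short_panel_a. (Beware when crossing between the two stands: behind and between them is a fixed toggle clamp whose red lever stands up about as high as the tall panel, or higher.)
- drying_stand: Empty grey sheet stand, fixed, 160 mm wide (y). Front, -x, faces roughly to the robot; z up. Origin: on the bench, mid-width, below the line where rest and trough floor meet. Trough floor: 6 mm up, from x = 0 to -26 mm; there a 4 mm thick lip rises to 18 mm. Rest: flat plate, 90 mm along its slope, from x = 0 leaning 0.26 rad back to +x; struts behind it to x = 62 mm.
Not all that is in view belongs to the job. What is shaped like the short_panel_b but green or pink is not meant.

How it is judged:
At the end, for the whole second after the job is handed in: Tall panel in the drying stand's trough (centre 60 to 88 mm up, 12 mm before to 35 mm behind the stand's origin), within 25 mm of mid-width, leaning back 0.1 to 0.52 rad, within 0.2 rad of parallel to the rest; short panels within 30 mm of their starts, tilted under 0.6 rad (x of tall_panel_center in the frame of drying_stand between -0.012 and 0.035 m and y of tall_panel_center in the frame of drying_stand between -0.025 and 0.025 m and z of tall_panel_center in the frame of drying_stand between 0.06 and 0.088 m and angle between tall_panel_center's own z axis and vertical between 0.1 and 0.52 rad and angle between the y axis of tall_panel_center and the y axis of drying_stand, either way round below 0.2 rad and distance of each of short_panel_a, short_panel_b from where it was at the start of the episode below 0.03 m and angle between each of short_panel_a, short_panel_b's own z axis and vertical below 0.6 rad); the robot touches nothing.
It fails at once if a short panel is toppled or dragged out of the stack (distance of any of short_panel_a, short_panel_b from where it was at the start of the episode above 0.05 m or angle between any of short_panel_a, short_panel_b's own z axis and vertical above 0.75 rad).
It also fails if it takes over 48 s, if anything falls off the work surface, if the arm or the gripper's body presses on something with over 40 N, if the wrist force passes 120 N, or if a joint passes its speed limit or range.

### The arm

A 7-joint arm with a two-finger parallel gripper is mounted at the origin on a cart in front of the work surface, level with it; the furniture and walls round the work are solid. World frame = base frame: x ahead of the robot, y to its left, z up, the work surface at z = 0. Lengths are in m, angles in rad, forces in N, time in s.
With the tool pointing down it reaches from about 0.4 to 0.85 m from the base axis. Payload 10.4 kg.
Tool frame: the origin (TCP) lies midway between the tips of the shut fingers; the grasp point (between the pads) lies 19 mm behind it; z points along the fingers, y is the line along which they close (so a half turn about z gives the same grasp; the last joint's range is limited). The gripper opens to 87 mm and grips with 3 to 60 N. Pads are 19 mm wide; open, the fingers measure 117 mm over their backs; the gripper's body (75 mm by 190 mm) begins 51 mm behind the grasp point.
Start: joints at [-0.023, 0.332, -0.065, 1.46, 0.022, 1.35, -0.088], TCP at [0.625, 0, 0.223] pointing down, gripper open.
Joint ranges: [-2.6, 2.6], [-0.5, 2.12], [-1.47, 1.34], [0.16, 2.42], [-1.27, 4.41], [0.06, 2.06], [-2.6, 2.6]. Speed limits (rad/s): [2.22, 2.22, 2.79, 2.79, 3.14, 3.14, 3.14].

### API

Orientations are given as a unit quaternion [x, y, z, w].
In Python, from bench import r gives the robot as it stands.
- The arm moves only by the tool arm_command, never from a script. Its arguments are lists of equal length, an entry for each row: "xyz": the shift along the world's x, y, z in m, a list of three; "rot": the turn, a rotation vector about the world's x, y, z in rad, a list of three. In form: {"xyz": [[tx, ty, tz], ...], "rot": [[ax, ay, az], ...]}. A call has 1 to 20 rows; each row is the pose to reach, as a shift and turn from the pose commanded when the call began; what a row does not reach only later rows make up. A row lasts 1/12 s, in which the tool goes at most 41.7 mm and 7.16 degrees, less where a joint would pass 70% of its speed; a pose out of reach is approached as far as the arm can. A call with a gripper value outside its range is refused whole. "grip" is the opening, from 0 (shut) to 1 (fully open), set as the call begins (left out, the last holds). The fingers move at their own pace and stop on an object; "squeeze" is the grip in N (left out, the last holds). Time passes only in rows, so rows that repeat a pose let the fingers close. It gives the time, the measured TCP pose, the force, the opening and the grip force at its end, in the units of the state.
- r.read_state(): the state, without advancing time (a new reading comes with each control period).
- r.camera(name): name is "scene" or "side" or "wrist"; returns the picture (420x560x3 uint8, red, green, blue); there is no depth.
- r.camera_model(name): a dict with "fx", "fy", "cx", "cy" (pixels), "k1" (the pictures are not rectified: a ray, as slopes to the right and down, at radius r is drawn at 1 + k1 r^2 times it, then the intrinsics apply), "T" (4x4, takes a point from camera to world coordinates). Camera axes: x right, y up, looking along -z (the intrinsics and any distortion apply to the point x, -y, -z); pixel columns grow to the right and rows downward; lengths in m; the calibration is good to about 2 mm. A picture is of the moment at which its call begins: read the wrist's pose just before it. camera_model takes no time and is no camera call; for the wrist camera it gives the pose at the moment of the call.
- r.close_job(): hands the job in; it is judged then, once.
Trained networks look in the newest picture that a camera, given by its name, has taken for a name from the list of things; names that differ only in an ending like _2 or _b are one class to them, and where a whole thing is asked for, a point or a joint stands for the part that bears it (a point fixed in the world has none). Each returns a list of dicts, best first, with "conf" (0 to 1); they miss things now and then, are a little off and sometimes report something else, mostly with a low value. They report only what shows in the picture. A call takes as long as a camera call. They do not tell look-alikes from the thing itself.
- r.look_for(label, camera): "at" ([x, y, z] in m, in the coordinates of the camera as it stood for that picture, good to about 4 mm: the middle of the surface that is visible of it).
- r.spot_point(label, camera): "at" ([x, y, z] in m, in the coordinates of the camera as it stood for that picture, good to about 4 mm: a listed point, or the origin of a listed thing).
The state is a dict: "time": time; "joint_positions": joint angles; "joint_vel": joint speeds; "joint_torque": joint torques, N m; "ee_pos": TCP position; "eef_rot": TCP orientation; "ft_force": force on the tool from outside, world axes, zero at the start; "torque": the same for the moment, N m; "width": finger opening in m; "grip_force": force on a finger pad.
Only numpy, scipy, OpenCV 4.12 (cv2) and the standard library are available. Lean on these libraries where they do the work, as an engineer would, in place of code of your own. Each camera call takes 0.05 s, during which the arm holds its last target. There are 200 camera calls.

## Working session

There is one attempt and no reset: what is moved stays moved. The work goes in short steps, Python scripts to look and compute and a tool call to move; the robot and the scene stay as the last step left them, time stands still between calls to the robot, and variables do not carry over. Pictures are saved under pics/ and viewed, at most 10 in all, crops included, and the job is handed in when it is done.

Besides the shell and the picture viewer there is one more tool, called as name(argument=value, ...) on one line, values as JSON. arm_command: Moves the arm, as the interface text tells. Its arguments: {"type":"object","properties":{"xyz":{"type":"array"},"rot":{"type":"array"},"grip":{"type":"number"},"squeeze":{"type":"number"}},"required":["xyz","rot"]}

```bash
mkdir -p pics; cat > h.py <<'E'
from bench import r
import numpy as np, cv2
from scipy.spatial.transform import Rotation as R
def w(cam,p):
    T=np.array(r.camera_model(cam)["T"]); return T[:3,:3]@np.array(p)+T[:3,3]
def ray(cam,u,v):
    m=r.camera_model(cam); T=np.array(m["T"])
    K=np.array([[m["fx"],0,m["cx"]],[0,m["fy"],m["cy"]],[0,0,1.]])
    q=cv2.undistortPoints(np.array([[[u,v]]],float),K,np.array([m["k1"],0,0,0,0.]))[0,0]
    d=T[:3,:3]@np.array([q[0],-q[1],-1]); return T[:3,3],d/np.linalg.norm(d)
def proj(cam,P):
    m=r.camera_model(cam); T=np.array(m["T"]); c=T[:3,:3].T@(np.array(P)-T[:3,3])
    x,y=c[0]/-c[2],-c[1]/-c[2]; k=1+m["k1"]*(x*x+y*y); return m["fx"]*x*k+m["cx"],m["fy"]*y*k+m["cy"]
def plane(cam,u,v,z):
    o,d=ray(cam,u,v); return o+d*(z-o[2])/d[2]
def tri(a,b):
    (o1,d1),(o2,d2)=a,b
    s=np.linalg.lstsq(np.c_[d1,-d2],o2-o1,rcond=None)[0]; p,q=o1+s[0]*d1,o2+s[1]*d2
    return (p+q)/2,np.linalg.norm(p-q)
def shot(cam,name):
    im=np.array(r.camera(cam)); cv2.imwrite("pics/"+name+".png",im[:,:,::-1]); return im
E
python3 - <<'E'
from h import *
np.set_printoptions(precision=3,suppress=True)
ims=[]
for c in ["scene","side"]:
    shot(c,c+"0")
    print(c,np.array(r.camera_model(c)["T"])[:3,3])
    for l in ["tall_panel_center","short_panel_a","drying_stand"]:
        for f in (r.look_for,r.spot_point):
            for d in f(l,c): print(l,f.__name__,round(d["conf"],2),w(c,d["at"]))
s=r.read_state();print(s["time"],s["ee_pos"],s["eef_rot"])
E
```

```text
scene [ 0.099 -0.704  0.78 ]
tall_panel_center call 0.79 [ 0.525 -0.206  0.13 ]
tall_panel_center call 0.65 [ 0.516 -0.203  0.079]
short_panel_a call 0.81 [0.319 0.159 0.009]
short_panel_a call 0.77 [ 0.487 -0.22   0.064]
short_panel_a call 0.73 [ 0.506 -0.262  0.098]
short_panel_a call 0.57 [ 0.468 -0.396  0.01 ]
short_panel_a call 0.94 [0.35  0.123 0.008]
short_panel_a call 0.86 [ 0.506 -0.426  0.006]
short_panel_a call 0.62 [ 0.475 -0.212  0.011]
drying_stand call 0.75 [0.524 0.174 0.026]
drying_stand call 0.95 [0.51  0.196 0.002]
side [1.381 0.695 0.675]
tall_panel_center call 0.81 [ 0.531 -0.208  0.122]
tall_panel_center call 0.6 [ 0.514 -0.197  0.077]
short_panel_a call 0.65 [0.331 0.17  0.01 ]
short_panel_a call 0.64 [ 0.49  -0.393  0.007]
short_panel_a call 0.83 [ 0.509 -0.432  0.001]
short_panel_a call 0.7 [0.354 0.128 0.004]
drying_stand call 0.63 [0.534 0.202 0.021]
drying_stand call 0.66 [ 0.511  0.196 -0.002]
0.7 [0.625 0.    0.223] [ 0.707  0.707  0.    -0.   ]
```

View pics/scene0.png

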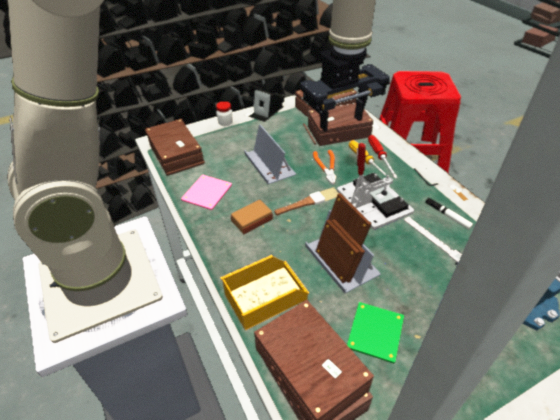

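View pics/side0.png

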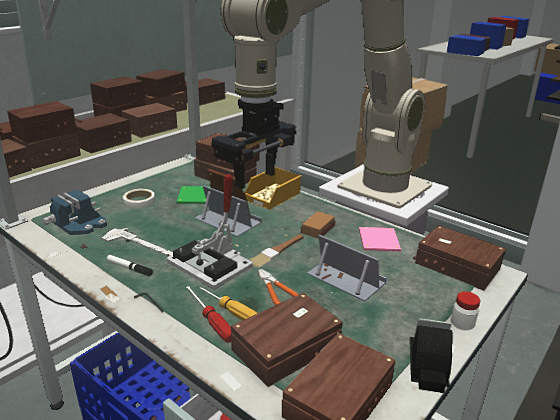

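The scene view shows the stack at about (345,245), the red lever at (362,165) and the empty stand at (270,158). The side view shows the stack stand at (230,210) and the empty stand at (345,268). I'll enlarge these.

```bash
python3 - <<'E'
from h import *
a=cv2.imread("pics/scene0.png");b=cv2.imread("pics/side0.png")
A=cv2.resize(a[185:295,295:395],None,fx=4,fy=4,interpolation=2)
B=cv2.resize(a[120:190,235:305],None,fx=4,fy=4,interpolation=2)
C=cv2.resize(b[225:305,295:395],None,fx=4,fy=4,interpolation=2)[:,:400]
out=np.zeros((600,800,3),np.uint8);out[:440,:400]=A;out[:280,400:680]=B;out[280:600,400:800]=C
cv2.imwrite("pics/crop1.png",out)
E
```

```text
(no output)
```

View pics/crop1.png

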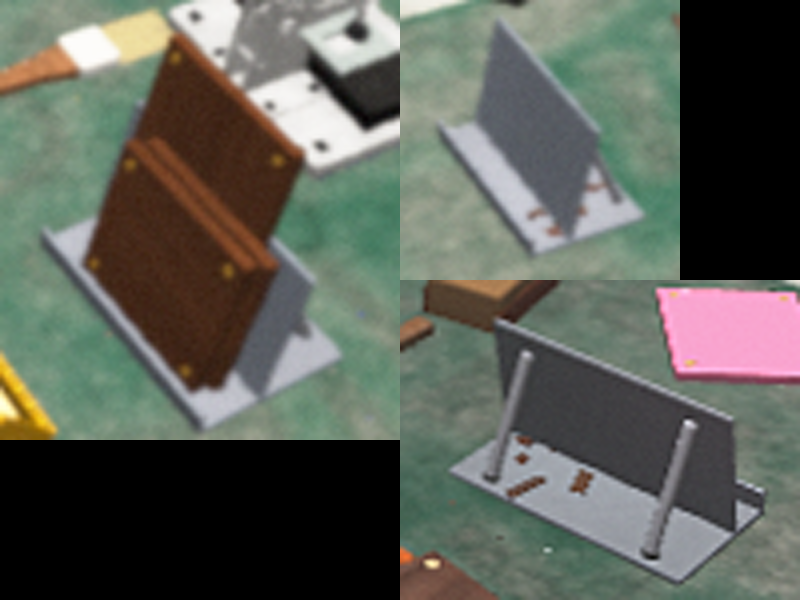

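```bash
python3 - <<'E'
from h import *
np.set_printoptions(precision=4,suppress=True)
p1=tri(ray("scene",260,125),ray("side",378.75,260.5));p2=tri(ray("scene",284.5,153),ray("side",319.25,235.5))
print("rest top",p1,p2); d=p1[0]-p2[0]; print("yaw of y axis",np.arctan2(-d[0],d[1]),np.linalg.norm(d))
for c,pts in {"side":[(307.5,272.5),(365.5,300.5),(385.75,283)],"scene":[(268.25,183),(295.75,173.75)]}.items():
    for p in pts: print(c,plane(c,*p,0.0))
print("stack base",[plane("scene",*p,0) for p in [(305.5,245),(345.75,292.5),(380.5,273)]])
# tall top corners at z ~ .006+.145+..
q=[plane("scene",*p,0.152) for p in [(338.75,193.75),(370.75,223.75)]];print("tall top",q,np.linalg.norm(q[0]-q[1]))
q=[plane("scene",295+x/4,185+y/4,0.100) for x,y in [(130,148),(252,268)]];print("short front top",q,np.linalg.norm(q[0]-q[1]))
E
```

```text
rest top (array([0.5383, 0.2777, 0.0867]), np.float64(0.003570839682782101)) (array([0.5373, 0.1202, 0.0876]), np.float64(0.0003465202299731225))
yaw of y axis -0.006350392644662441 0.15743462328738989
side [0.5709 0.1172 0.    ]
side [0.5719 0.2774 0.    ]
side [0.4841 0.2778 0.    ]
scene [ 0.4869  0.1225 -0.    ]
scene [0.5746 0.1216 0.    ]
stack base [array([ 0.4635, -0.1261,  0.    ]), array([ 0.4721, -0.2866,  0.    ]), array([ 0.5715, -0.2793,  0.    ])]
tall top [array([ 0.5314, -0.1442,  0.152 ]), array([ 0.5385, -0.2517,  0.152 ])] 0.10770710705167369
short front top [array([ 0.4938, -0.1646,  0.1   ]), array([ 0.5031, -0.268 ,  0.1   ])] 0.10383238827046022
```

```bash
python3 - <<'E'
from h import *
np.set_printoptions(precision=4,suppress=True)
a=cv2.imread("pics/scene0.png");b=cv2.imread("pics/side0.png")
for n,im,(x0,y0,x1,y1) in (("scene",a,(345,130,380,195)),("side",b,(210,165,250,220))):
    h=cv2.cvtColor(im,cv2.COLOR_BGR2HSV)[y0:y1,x0:x1]
    m=((h[...,0]<8)|(h[...,0]>172))&(h[...,1]>150)&(h[...,2]>60)
    ys,xs=np.nonzero(m)
    for y in range(ys.min(),ys.max()+1,4):
        q=xs[ys==y]; 
        if len(q): print(n,y+y0,q.min()+x0,q.max()+x0)
print((R.from_rotvec([0,0,.06])*R.from_rotvec([0,.26,0])).as_rotvec())
E
```

```text
scene 135 369 372
scene 139 369 376
scene 143 361 379
scene 147 359 379
scene 151 359 379
scene 155 358 379
scene 159 358 364
scene 163 358 363
scene 167 359 363
scene 171 359 362
side 174 227 229
side 178 225 231
side 182 225 231
side 186 224 230
side 190 224 230
side 194 224 230
side 198 224 230
side 202 224 229
side 206 224 227
side 210 224 228
[-0.0078  0.2599  0.0597]
```

```bash
python3 - <<'E'
from h import *
np.set_printoptions(precision=4,suppress=True)
print(tri(ray("scene",362,142),ray("side",228,174)),tri(ray("scene",360.5,171),ray("side",226,210)))
E
```

```text
(array([ 0.6321, -0.0779,  0.2139]), np.float64(0.001918608378109286)) (array([ 0.6424, -0.0767,  0.125 ]), np.float64(0.002354646231926436))
```

arm_command(xyz=[[-0.04, 0, 0.01], [-0.08, 0, 0.02], [-0.12, 0, 0.03], [-0.15, -0.01, 0.037], [-0.165, -0.05, 0.037], [-0.165, -0.09, 0.037], [-0.165, -0.13, 0.037], [-0.16, -0.17, 0.037], [-0.13, -0.198, 0.03], [-0.1, -0.198, 0.01], [-0.072, -0.198, -0.02], [-0.072, -0.198, -0.02], [-0.072, -0.198, -0.02]], rot=[[0, 0.06, 0], [-0.002, 0.12, 0.02], [-0.005, 0.18, 0.04], [-0.0078, 0.22, 0.06], [-0.0078, 0.26, 0.06], [-0.0078, 0.26, 0.06], [-0.0078, 0.26, 0.06], [-0.0078, 0.26, 0.06], [-0.0078, 0.26, 0.06], [-0.0078, 0.26, 0.06], [-0.0078, 0.26, 0.06], [-0.0078, 0.26, 0.06], [-0.0078, 0.26, 0.06]], grip=0.6)

```text
time: 1.78
ee_pos: [0.5527, -0.1973, 0.1997]
eef_rot: [0.679, 0.722, -0.096, -0.091]
ft_force: [-0.7, -0.0, 0.4]
width: 0.0523
grip_force: 0.0
```

```bash
python3 - <<'E'
from h import *
np.set_printoptions(precision=4,suppress=True)
s=r.read_state();print(s["time"],s["ee_pos"],s["eef_rot"],s["width"],s["ft_force"])
a=shot("wrist","w1"); 
for c in ["wrist"]:
  for f in (r.look_for,r.spot_point):
    for d in f("tall_panel_center",c): print(d["conf"],w(c,d["at"]))
b=shot("scene","s1")
cv2.imwrite("pics/c2.png",cv2.resize(np.hstack([a[:,:,::-1],cv2.resize(b[130:340,250:390,::-1],None,fx=2,fy=2)]),(800,400)))
# expected tall front top corners in wrist
y=np.array([-.06,.998,0]);t=np.array([.535,-.199,.153])
for k in (.055,-.055): print(proj("wrist",t+k*y))
E
```

```text
1.7833 [ 0.5527 -0.1973  0.1997] [ 0.679   0.7221 -0.0957 -0.0911] 0.052339177956818334 [-0.6683 -0.026   0.4289]
0.91 [ 0.536  -0.1846  0.1546]
(np.float64(275.52787081856235), np.float64(147.57358135454655))
(np.float64(276.7456601435495), np.float64(313.3731546896977))
```

View pics/c2.png

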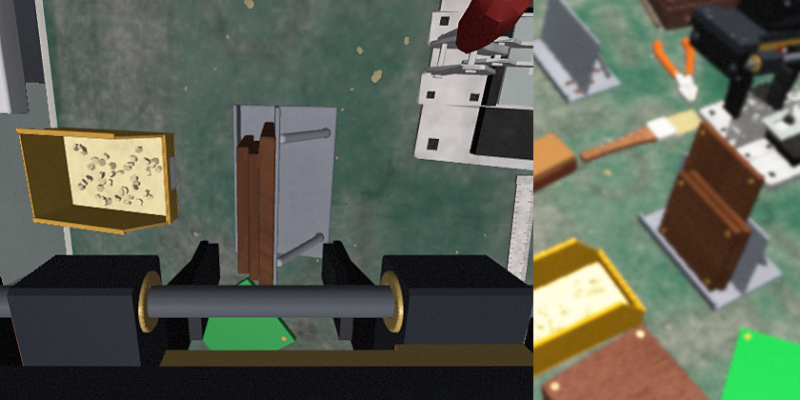

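```bash
python3 - <<'E'
from h import *
np.set_printoptions(precision=4,suppress=True)
T=np.array(r.camera_model("wrist")["T"]);print(T)
im=cv2.imread("pics/w1.png")
y=np.array([-.06,.998,0]);n=np.array([.966,.058,-.257]);u=np.array([.257,.015,.966]);t=np.array([.540,-.199,.152])
for k in (.055,-.055):
  for e in (-.005,.005):
    for hh in (0,-.15):
      p=proj("wrist",t+k*y+e*n+hh*u); print(k,e,hh,np.round(p))
      cv2.circle(im,(int(p[0]),int(p[1])),2,(0,255,255) if hh==0 else (255,255,0),-1)
cv2.imwrite("pics/c3.png",cv2.resize(im[90:310,220:380],None,fx=2.7,fy=2.7))
E
```

```text
[[ 0.9654 -0.1289  0.2267  0.5901]
 [ 0.0571  0.9528  0.2983 -0.1169]
 [-0.2545 -0.275   0.9271  0.3613]
 [ 0.      0.      0.      1.    ]]
0.055 -0.005 0 [276. 148.]
0.055 -0.005 -0.15 [278. 131.]
0.055 0.005 0 [293. 148.]
0.055 0.005 -0.15 [289. 131.]
-0.055 -0.005 0 [277. 314.]
-0.055 -0.005 -0.15 [279. 237.]
-0.055 0.005 0 [292. 314.]
-0.055 0.005 -0.15 [288. 237.]
```

View pics/c3.png

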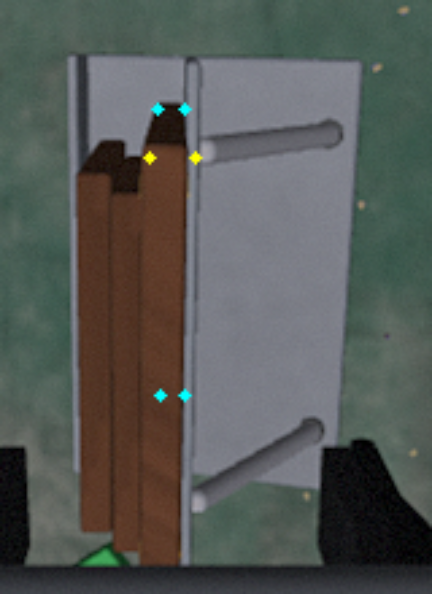

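arm_command(xyz=[[-0.009, 0.001, -0.028], [-0.018, 0.0018, -0.056], [-0.026, 0.0018, -0.084], [-0.026, 0.0018, -0.084], [-0.026, 0.0018, -0.084]], rot=[[0, 0, 0], [0, 0, 0], [0, 0, 0], [0, 0, 0], [0, 0, 0]])

```text
time: 2.4
ee_pos: [0.5265, -0.1963, 0.1198]
eef_rot: [0.68, 0.722, -0.094, -0.089]
ft_force: [0.3, 0.2, 1.0]
width: 0.0523
grip_force: 0.0
```

arm_command(xyz=[[0, 0, 0], [0, 0, 0], [0, 0, 0], [0, 0, 0], [0, 0, 0], [0, 0, 0]], rot=[[0, 0, 0], [0, 0, 0], [0, 0, 0], [0, 0, 0], [0, 0, 0], [0, 0, 0]], grip=0, squeeze=20)

```text
time: 2.9
ee_pos: [0.5272, -0.1962, 0.1189]
eef_rot: [0.68, 0.722, -0.094, -0.089]
ft_force: [-0.8, 1.4, -0.2]
width: 0.0204
grip_force: 0.0
```

arm_command(xyz=[[0, 0, 0], [0, 0, 0], [0, 0, 0], [0, 0, 0], [0, 0, 0]], rot=[[0, 0, 0], [0, 0, 0], [0, 0, 0], [0, 0, 0], [0, 0, 0]])

```text
time: 3.32
ee_pos: [0.527, -0.1962, 0.1186]
eef_rot: [0.68, 0.722, -0.094, -0.089]
ft_force: [0.0, 0.6, 0.4]
width: 0.0099
grip_force: 20.0
```

arm_command(xyz=[[0.001, 0, 0.004], [0.002, 0, 0.008], [0.003, 0, 0.012], [0.005, 0, 0.018], [0.006, 0, 0.024], [0.008, 0, 0.03], [0.01, 0.001, 0.037], [0.012, 0.001, 0.044], [0.0135, 0.001, 0.051], [0.0155, 0.001, 0.058]], rot=[[0, 0, 0], [0, 0, 0], [0, 0, 0], [0, 0, 0], [0, 0, 0], [0, 0, 0], [0, 0, 0], [0, 0, 0], [0, 0, 0], [0, 0, 0]])

```text
time: 4.15
ee_pos: [0.5427, -0.1952, 0.1774]
eef_rot: [0.68, 0.722, -0.094, -0.089]
ft_force: [-1.5, -0.5, -2.1]
width: 0.01
grip_force: 20.0
```

```bash
python3 - <<'E'
from h import *
a=shot("scene","s2");b=shot("wrist","w2")
cv2.imwrite("pics/c4.png",np.hstack([cv2.resize(a[130:340,230:400,::-1],(340,420)),cv2.resize(b[:,:,::-1],(460,420))]))
E
```

```text
(no output)
```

View pics/c4.png

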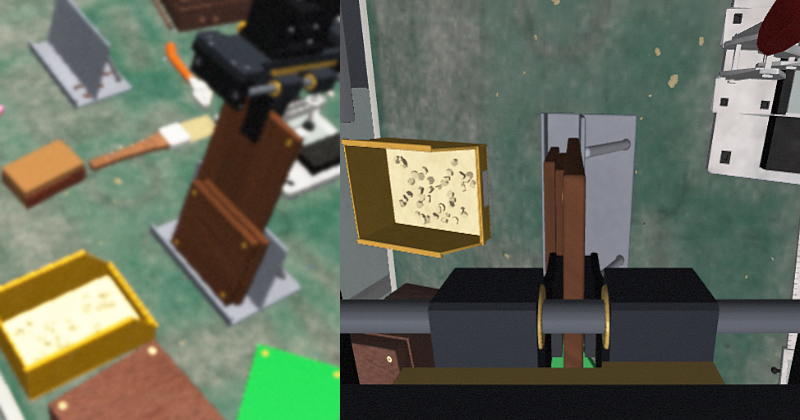

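The tall panel is half drawn, and both short panels are still leaning in the stack. I'll continue the lift and cross in front of the lever.

arm_command(xyz=[[0.004, 0, 0.014], [0.008, 0, 0.03], [0.013, 0, 0.05], [0.018, 0, 0.07], [0.024, 0, 0.092], [0.01, 0, 0.105], [-0.015, 0.01, 0.105], [-0.04, 0.02, 0.105], [-0.065, 0.035, 0.105], [-0.08, 0.06, 0.105], [-0.085, 0.09, 0.105], [-0.085, 0.12, 0.105], [-0.085, 0.15, 0.105], [-0.085, 0.18, 0.105], [-0.085, 0.21, 0.105], [-0.085, 0.24, 0.105], [-0.085, 0.27, 0.105], [-0.08, 0.3, 0.105], [-0.07, 0.325, 0.105], [-0.06, 0.345, 0.105]], rot=[[0, 0, 0], [0, 0, 0], [0, 0, 0], [0, 0, 0], [0, 0, 0], [0, 0, 0], [0, 0, 0], [0, 0, 0], [0, 0, 0], [0, 0, -0.01], [0, 0, -0.02], [0, 0, -0.03], [0, 0, -0.04], [0, 0, -0.05], [0, 0, -0.06], [0, 0, -0.065], [0, 0, -0.065], [0, 0, -0.065], [0, 0, -0.065], [0, 0, -0.065]])

```text
time: 5.92
ee_pos: [0.4823, 0.1522, 0.2816]
eef_rot: [0.702, 0.7, -0.091, -0.092]
ft_force: [-0.4, -1.0, -0.8]
width: 0.0098
grip_force: 20.0
```

arm_command(xyz=[[0.02, 0.02, 0], [0.045, 0.035, -0.003], [0.07, 0.046, -0.008], [0.08, 0.048, -0.01], [0.08, 0.048, -0.01], [0.08, 0.048, -0.01]], rot=[[0, 0, 0], [0, 0, 0], [0, 0, 0], [0, 0, 0], [0, 0, 0], [0, 0, 0]])

```text
time: 6.42
ee_pos: [0.5624, 0.1976, 0.2708]
eef_rot: [0.703, 0.699, -0.092, -0.092]
ft_force: [-0.3, -0.9, -0.9]
width: 0.0099
grip_force: 20.0
```

```bash
python3 - <<'E'
from h import *
np.set_printoptions(precision=4,suppress=True)
s=r.read_state();print(s["time"],s["ee_pos"],R.from_quat(s["eef_rot"]).as_matrix(),s["width"],s["ft_force"])
a=shot("scene","s3");b=shot("wrist","w3");c=shot("side","d3")
for cam in ("wrist","scene","side"):
  for d in r.spot_point("drying_stand",cam): print(cam,d["conf"],w(cam,d["at"]))
b=b[:,:,::-1].copy()
for X in [(.512,.198)]:
  for P in [(-.03,.08,.018),(-.03,-.08,.018),(.023,.08,.093),(.023,-.08,.093),(.062,.08,0),(.062,-.08,0)]:
    p=proj("wrist",np.array([X[0]+P[0],X[1]+P[1],P[2]])); print(P,np.round(p)); cv2.circle(b,(int(p[0]),int(p[1])),3,(0,255,255),-1)
cv2.imwrite("pics/c5.png",np.hstack([np.vstack([cv2.resize(a[40:220,190:340,::-1],(250,300)),cv2.resize(c[150:330,270:420,::-1],(250,300))]),cv2.resize(b[0:420,80:500],(550,600))]))
E
```

```text
6.4167 [0.5624 0.1976 0.2708] [[ 0.0048  0.966  -0.2584]
 [ 1.     -0.0048  0.0008]
 [-0.0005 -0.2584 -0.966 ]] 0.009868540750813708 [-0.2784 -0.8856 -0.9094]
wrist 0.94 [ 0.5136  0.198  -0.0043]
scene 0.89 [0.5086 0.1924 0.0023]
side 0.69 [ 0.5131  0.1966 -0.0078]
(-0.03, 0.08, 0.018) [272. 105.]
(-0.03, -0.08, 0.018) [274. 239.]
(0.023, 0.08, 0.093) [305. 104.]
(0.023, -0.08, 0.093) [303. 268.]
(0.062, 0.08, 0) [357. 104.]
(0.062, -0.08, 0) [350. 241.]
```

View pics/c5.png

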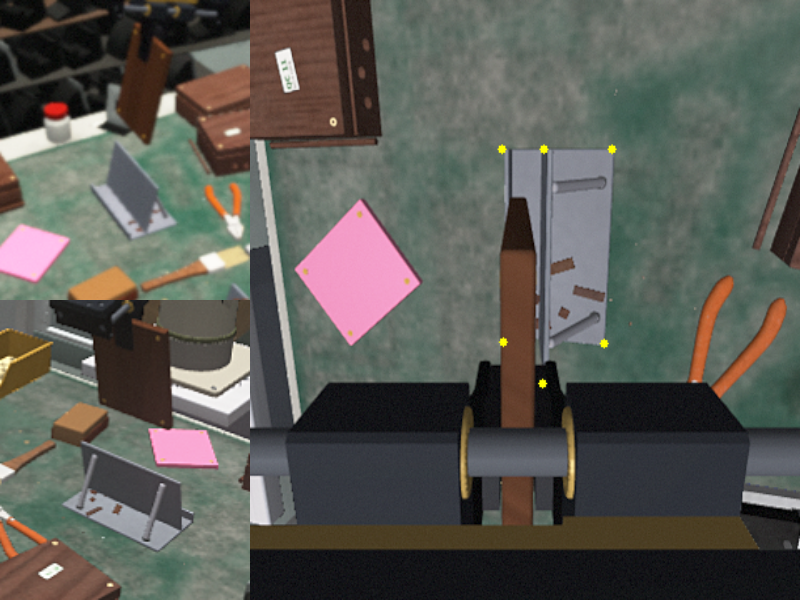

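arm_command(xyz=[[0.01, 0, 0], [0.005, 0, -0.02], [0.0, 0, -0.04], [-0.006, 0, -0.06], [-0.011, 0, -0.08], [-0.016, 0, -0.1], [-0.022, 0, -0.12], [-0.026, 0, -0.135], [-0.028, 0, -0.142], [-0.0285, 0, -0.145], [-0.0285, 0, -0.145]], rot=[[0, 0, 0], [0, 0, 0], [0, 0, 0], [0, 0, 0], [0, 0, 0], [0, 0, 0], [0, 0, 0], [0, 0, 0], [0, 0, 0], [0, 0, 0], [0, 0, 0]])

```text
time: 7.63
ee_pos: [0.534, 0.1977, 0.1268]
eef_rot: [0.703, 0.699, -0.091, -0.092]
ft_force: [0.8, -0.6, -0.9]
width: 0.0099
grip_force: 20.0
```

```bash
python3 - <<'E'
from h import *
a=shot("scene","s4");b=shot("wrist","w4");c=shot("side","d4")
cv2.imwrite("pics/c6.png",np.hstack([np.vstack([cv2.resize(a[80:200,210:310,::-1],(250,300),interpolation=2),cv2.resize(c[180:310,290:400,::-1],(250,300),interpolation=2)]),cv2.resize(b[60:360,150:425,::-1],(550,600))]))
E
```

```text
(no output)
```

View pics/c6.png

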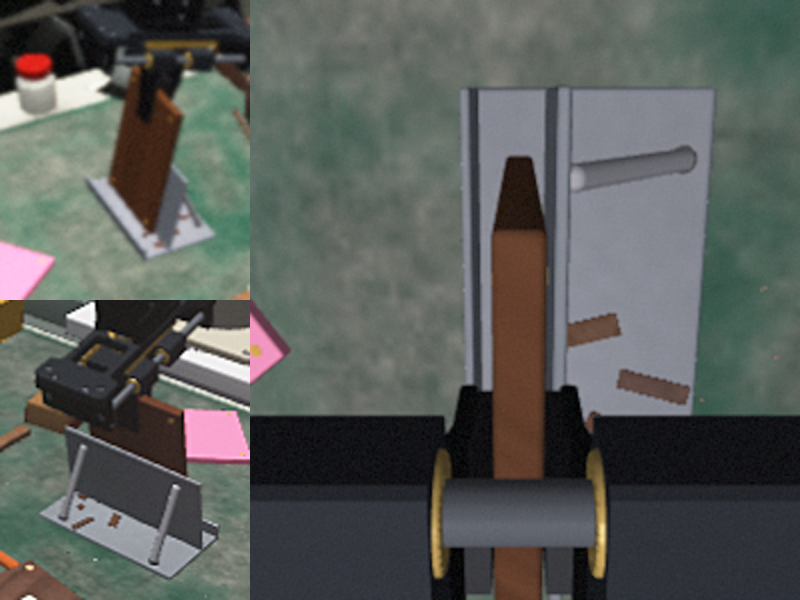

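The panel's lower edge is between the lip and the rest, about 5 mm in front of the rest. I'll lower it the last few millimetres.

arm_command(xyz=[[0, 0, -0.002], [0.0005, 0, -0.004], [0.001, 0, -0.006], [0.0015, 0, -0.0075], [0.0015, 0, -0.0075], [0.0015, 0, -0.0075]], rot=[[0, 0, 0], [0, 0, 0], [0, 0, 0], [0, 0, 0], [0, 0, 0], [0, 0, 0]])

```text
time: 8.28
ee_pos: [0.5355, 0.1978, 0.119]
eef_rot: [0.703, 0.699, -0.092, -0.092]
ft_force: [-0.3, 0.2, -1.4]
width: 0.01
grip_force: 20.0
```

Bottom is at about floor height, so I'll release it.

arm_command(xyz=[[0, 0, 0], [0, 0, 0], [0, 0, 0], [0, 0, 0], [0, 0, 0], [0, 0, 0], [0, 0, 0], [0, 0, 0]], rot=[[0, 0, 0], [0, 0, 0], [0, 0, 0], [0, 0, 0], [0, 0, 0], [0, 0, 0], [0, 0, 0], [0, 0, 0]], grip=0.6)

```text
time: 8.95
ee_pos: [0.5355, 0.1978, 0.1191]
eef_rot: [0.703, 0.7, -0.091, -0.092]
ft_force: [-0.4, -0.5, -0.2]
width: 0.0501
grip_force: 0.0
```

arm_command(xyz=[[0.004, 0, 0.012], [0.008, 0, 0.03], [0.014, 0, 0.055], [0.021, 0, 0.08], [0.028, 0, 0.11], [0.028, 0, 0.13], [0.028, 0, 0.15], [0.028, 0, 0.15], [0.028, 0, 0.15]], rot=[[0, 0, 0], [0, 0, 0], [0, 0, 0], [0, 0, 0], [0, 0, 0], [0, 0, 0], [0, 0, 0], [0, 0, 0], [0, 0, 0]])

```text
time: 9.7
ee_pos: [0.564, 0.198, 0.27]
eef_rot: [0.703, 0.7, -0.09, -0.091]
ft_force: [-0.6, -0.9, -0.3]
width: 0.0524
grip_force: 0.0
```

```bash
python3 - <<'E'
from h import *
np.set_printoptions(precision=4,suppress=True)
a=shot("scene","s5");b=shot("wrist","w5");c=shot("side","d5")
for cam in ("wrist","scene","side"):
  for l in ("tall_panel_center","drying_stand","short_panel_a"):
    for d in r.spot_point(l,cam): print(cam,l,round(d["conf"],2),w(cam,d["at"]))
cv2.imwrite("pics/c7.png",np.hstack([np.vstack([cv2.resize(a[80:290,210:390,::-1],(300,350),interpolation=2),cv2.resize(c[170:310,200:400,::-1],(300,250),interpolation=2)]),cv2.resize(b[60:420,120:420,::-1],(500,600))]))
E
```

```text
wrist tall_panel_center 0.61 [0.5302 0.1954 0.0822]
wrist drying_stand 0.58 [ 0.5157  0.1983 -0.0053]
wrist short_panel_a 0.66 [0.3478 0.1301 0.0017]
scene tall_panel_center 0.84 [0.5252 0.196  0.081 ]
scene drying_stand 0.83 [0.5087 0.1941 0.0017]
scene short_panel_a 0.86 [ 0.5045 -0.4235  0.0041]
scene short_panel_a 0.7 [0.3523 0.1234 0.0076]
scene short_panel_a 0.58 [ 0.4766 -0.2124  0.0081]
side tall_panel_center 0.82 [0.5264 0.1994 0.0768]
side drying_stand 0.58 [ 0.5095  0.1936 -0.0046]
side short_panel_a 0.77 [0.3488 0.1289 0.0058]
side short_panel_a 0.65 [ 0.5082 -0.4334  0.0019]
```

View pics/c7.png

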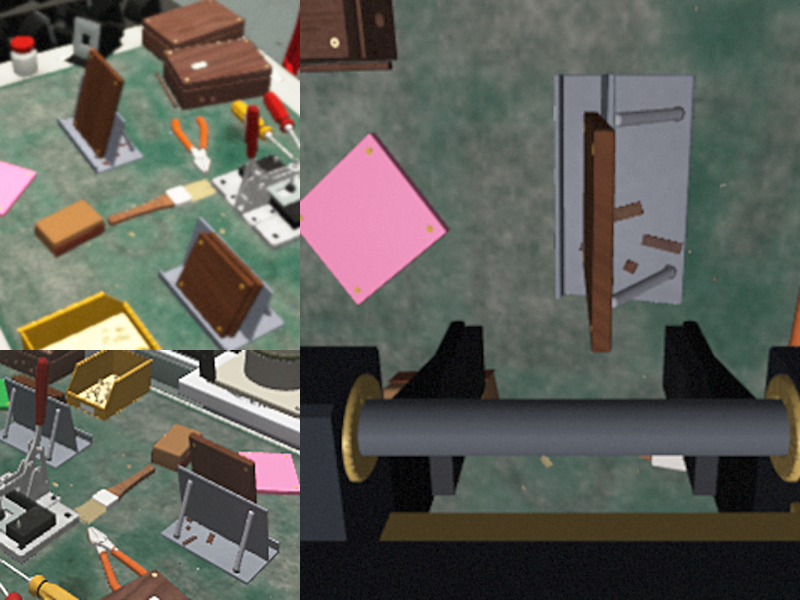

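The tall panel leans in the trough, centred and parallel to the rest. The shorts are still leaning in their stand, and the gripper is clear.

```bash
python3 -c "
from bench import r
print(r.close_job())"
```

```text
the job is handed in; nothing more can be done
None
```

The tall panel is in the drying stand's trough, leaning back against the rest and centred on the stand; both short panels are still leaning in their own stand. I handed the job in at about 10 s of the 48 s allowed, and no verdict came back.

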